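# Walk the mould block round to the fence

## Task

Without lifting or tipping it, push the heavy aluminium mould block round on the mat with the fingertips, nudging one end or the other, until one of its long sides is parallel to the fence while still a finger's width clear of it. Then push it on until that long side lies flush against the fence, wholly within the fence's length. Leave the bottle, jar, phone frame and driver stand where they are.

Things in the scene. Friction and masses are not known exactly. Their poses are not given: they have to be found in the camera images.
- block: loose aluminium slab 95 (its x) by 140 (its y) by 26 mm high, 0.65 to 1 kg, dark shallow phone-shaped recess on top. Origin: centre of underside, z up. Long sides: the 140 mm faces at x = -47.5 and +47.5 mm; either may go to the fence. Starts between robot and fence, turned 30 to 90 degrees from it, either way. Slides at 3 to 8 N; pushed near one end it turns about a point past its middle
- fence: fixed straight aluminium bar on the mat, beyond the block from the robot, 300 mm long (its y), 25 mm thick, 30 mm high. Origin: foot of the middle of its working face, the plane x = 0; its x axis points away from the robot into the bar. A block with a long side flush has its origin at x = -47.5 mm. The bar ends at y = -150 and +150 mm
- mat: fixed slate-grey silicone mat with a blue strip on its far edge, 680 by 1000 mm, 3 mm thick: its top, on which everything here stands, is at z = 3 mm. Origin at the centre of its underside
- squeeze_bottle: loose white squeeze bottle, 48 mm diameter, 70 mm high, standing near one end of the fence; origin at the centre of its foot. Leave alone
- flux_jar: loose small amber jar with a black cap, 48 mm diameter, 42 mm high, standing near the other end of the fence; origin at the centre of its foot. Leave alone
- phone_frame: loose opened phone frame lying flat on the left of the work, 72 (x) by 146 (y) by 8 mm; origin at the centre of its underside. Leave alone
- driver_stand: loose orange stand 60 (x) by 130 (y) by 35 mm with four upright precision screwdrivers, 121 mm high in all, behind the fence; origin at the centre of its underside. Leave alone
There are look-alikes about, which are no part of the job. Several things look just like the block: the one meant starts nearest to the robot's base.

How it is judged (in metres and radians):
On the way:
1. a long side of the block is parallel to the fence (within 5 degrees) while still at least about 8 mm clear of it (angle between the x axis of block and the x axis of fence, either way round below 0.09 rad and x of block in the frame of fence below -0.0555 m), for 0.2 s.
At the end, for the whole second after the job is handed in: one long side of the block lies against the fence: parallel within 0.03 rad (1.7 degrees), mean gap under 3 mm, all of that side within the fence's length (2 mm allowed), the block flat on the mat and at rest (angle between the x axis of block and the x axis of fence, either way round below 0.03 rad and x of block in the frame of fence between -0.0505 and -0.044 m and y of block in the frame of fence between -0.082 and 0.082 m and height (world z) of block below 0.008 m and angle between block's own z axis and vertical below 0.05 rad and linear speed of block below 0.01 m/s and angular speed of block below 0.05 rad/s); the robot touches nothing.
It fails at once if the block is lifted off the mat, or tipped (height (world z) of block above 0.011 m or angle between block's own z axis and vertical above 0.15 rad).
It fails at once if the squeeze bottle is disturbed (moved over 15 mm or tipped over) (distance of squeeze_bottle from where it was at the start of the episode above 0.015 m or angle between squeeze_bottle's own z axis and vertical above 0.5 rad).
It fails at once if the jar is disturbed (moved over 15 mm or tipped over) (distance of flux_jar from where it was at the start of the episode above 0.015 m or angle between flux_jar's own z axis and vertical above 0.5 rad).
It fails at once if the phone frame is disturbed (moved over 15 mm or tipped over) (distance of phone_frame from where it was at the start of the episode above 0.015 m or angle between phone_frame's own z axis and vertical above 0.5 rad).
It fails at once if the driver stand is disturbed (moved over 15 mm or tipped over) (distance of driver_stand from where it was at the start of the episode above 0.015 m or angle between driver_stand's own z axis and vertical above 0.5 rad).
It also fails if it takes over 72 s, if anything falls off the work surface, if the arm or the gripper's body presses on something with over 40 N, if the wrist force passes 120 N, or if a joint passes its speed limit or range.

## Robot

A 6-joint arm with a two-finger parallel gripper is mounted at the origin on the work surface. World frame = base frame: x ahead of the robot, y to its left, z up, the work surface at z = 0. Lengths are in mm, angles in rad, forces in N, time in s.
With the tool pointing down it reaches from about 350 to 975 mm from the base axis. Payload 7.1 kg.
Tool frame: the origin (TCP) lies between the finger pads; the fingertips stand 8 mm ahead of it and the grasp point (between the pads) lies 11 mm behind it; x points along the fingers, y is the direction in which the jaws open and shut, and the axes are right-handed (so a half turn about x gives the same grasp; the last joint's range is limited). The gripper opens to 88 mm and grips with 3 to 60 N. Pads are 20 mm wide; open, the fingers measure 115 mm over their backs; the gripper's body (75 mm by 178 mm) begins 61 mm behind the grasp point.
Start: joints at [-1.161, 0.423, 1.63, -0, 1.089, -0.019], TCP at [259.877, -568.391, 230.675] pointing down, gripper open.
Joint ranges: [-3, 3], [-0.9, 2.11], [0.09, 2.58], [-1.31, 4.45], [0.11, 2.69], [-2.54, 2.54]. Speed limits (rad/s): [2.39, 2.39, 3.01, 3.14, 3.14, 3.14].

## Interface

Orientations are given as a rotation vector (axis times angle).
In Python, from workcell import ctrl gives the robot as it stands.
- The arm moves only by the tool apply_moves, never from a script. Its argument "increments" is a list of rows, each an object with "gripper": the opening in per cent of the stroke, from 0 (shut) to 100 (fully open); "delta_pos": the shift along the tool's x, y, z in cm, a list of three; "dr": the turn, a rotation vector about the tool's x, y, z in rad, a list of three. In form: [{"gripper": gripper, "delta_pos": [dx, dy, dz], "dr": [ax, ay, az]}, ...]. A call has exactly 5 rows; each row shifts and turns the commanded pose from where the row before left it, along the tool's axes as they then stand; what a row does not reach is not made up. A row lasts 1/12 s, in which the tool goes at most 41.7 mm and 7.16 degrees, less where a joint would pass 70% of its speed; a pose out of reach is approached as far as the arm can. A call with a gripper value outside its range is refused whole. The fingers move at their own pace and stop on an object; the grip force is fixed at half the most. Time passes only in rows, so rows that do not move let the fingers close, or fill a call up. It gives the time, the measured TCP pose, the force and the opening at its end, in the units of the state.
- ctrl.get_obs(): the state, without advancing time (a new reading comes with each control period).
- ctrl.get_image(name): name is "scene" or "top" or "wrist"; returns a dict with "img" (480x640x3 uint8, red, green, blue), "range_z" (480x640 float32, mm along the optical axis (not along the pixel's ray), 0 where there is no reading), "mtx" (3x3 intrinsics, pixels), "rvec" (rotation vector, rad) and "tvec" (3), from world to camera coordinates, as OpenCV has them. Camera axes: x right, y down, z forward; pixel columns grow to the right and rows downward; lengths in mm; the calibration is good to about 2 mm. A picture is of the moment at which its call begins.
- ctrl.close_job(): hands the job in, once; it reports no verdict.
The state is a dict: "t": time; "qpos": joint angles; "qvel": joint speeds; "joint_torque": joint torques, N m; "ee_pos": TCP position; "orientation": TCP orientation; "ft_force": force on the tool from outside, world axes, zero at the start; "moment": the same for the moment, N m; "width": finger opening in mm.
Only numpy, scipy, OpenCV 4.12 (cv2) and the standard library are available. Lean on these libraries where they do the work, as an engineer would, in place of code of your own. Each camera call takes 0.05 s, during which the arm holds its last target. There are 200 camera calls.

## Working session

There is one attempt and no reset: what is moved stays moved. The work goes in short steps, Python scripts to look and compute and a tool call to move; the robot and the scene stay as the last step left them, time stands still between calls to the robot, and variables do not carry over. Pictures are saved under pics/ and viewed, about 8 in all and at most 12, crops included, and the job is handed in when it is done.

Besides the shell and the picture viewer there is one more tool, called after "Request:" by a JSON object that holds its "name" and its "arguments", one argument or row to a line. apply_moves: Moves the arm, as the interface text tells. Its arguments: {"type":"object","properties":{"increments":{"type":"array","items":{"type":"object","properties":{"gripper":{"type":"number"},"delta_pos":{"type":"array","items":{"type":"number"}},"dr":{"type":"array","items":{"type":"number"}}}}}},"required":["increments"]}

```bash
mkdir -p pics; ls
python3 - <<'E'
from workcell import ctrl
import cv2,numpy as np
o=ctrl.get_obs();print(o)
for n in("top","scene"):
    d=ctrl.get_image(n);np.savez(n+"0.npz",**d);cv2.imwrite(f"pics/{n}0.png",d["img"][:,:,::-1]);print(n,d["rvec"],d["tvec"],d["mtx"])
E
```

```text
pics
{'t': 0.0, 'qpos': array([-1.16100880e+00,  4.23817459e-01,  1.63071418e+00, -3.56859194e-06,
        1.08855959e+00, -1.89957281e-02]), 'qvel': array([-0.00162586, -0.00051286, -0.00093233, -0.00021976, -0.00051069,
        0.00036592]), 'joint_torque': array([-1.49622396e-03, -5.44634485e+01, -2.73665106e+01,  6.44056569e-02,
        2.28396471e-02, -1.34722177e-04]), 'ee_pos': array([ 259.65955949, -567.90641998,  229.90677213]), 'orientation': array([ 1.98477014,  0.43371913, -1.98536754]), 'ft_force': array([-0.33801632, -0.21523822,  0.26855172]), 'moment': array([0.05832091, 0.00818338, 0.03301091]), 'width': 88.68350081964536}
top [ 2.18001445 -2.02567092  0.21296773] [  83.48791212  620.39577306 1210.55356063] [[535.43106501   0.         329.13182942]
 [  0.         535.43106501 244.75545605]
 [  0.           0.           1.        ]]
scene [ 2.1091488   1.61561368 -0.45531174] [-284.2627974  -445.63821515 1837.79198204] [[564.95175914   0.         322.92244694]
 [  0.         564.95175914 241.04733348]
 [  0.           0.           1.        ]]
```

View pics/top0.png

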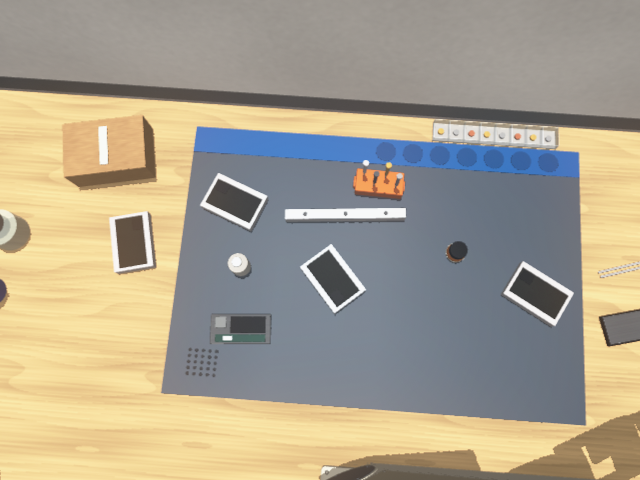

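View pics/scene0.png

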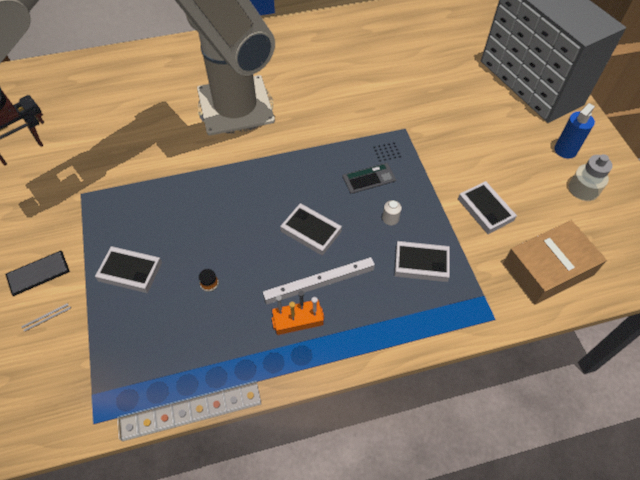

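Top view: look-alikes at about (333,278), (234,201), (132,242) and (538,294). Only (333,278) lies between robot and fence (bar from (285,214) to (406,214)). The bottle is at (238,264), the jar at (457,251), the phone frame at (240,329) and the stand at (380,183). Next I measure base distances, the block and the fence, and enlarge the crop.

```bash
cat > h.py <<'E'
import cv2,numpy as np
from workcell import ctrl
def toworld(d,px,z):
    R,_=cv2.Rodrigues(np.array(d["rvec"],float));t=np.array(d["tvec"],float).ravel()
    px=np.atleast_2d(np.array(px,float));r=np.c_[px,np.ones(len(px))]@np.linalg.inv(d["mtx"]).T@R
    c=-R.T@t;return (c+r*((z-c[2])/r[:,2])[:,None])[:,:2]
def cloud(d):
    R,_=cv2.Rodrigues(np.array(d["rvec"],float));t=np.array(d["tvec"],float).ravel()
    v,u=np.mgrid[:480,:640];Z=d["range_z"].astype(float)
    p=np.stack([u,v,np.ones_like(u)],-1)@np.linalg.inv(d["mtx"]).T*Z[...,None]
    return (p-t)@R
def rect(d,cx,cy,z,r=60,thr=150):
    """bright blob (low saturation) near pixel -> centre, long-axis angle, sides, via its top-plane outline in world"""
    g=d["img"].astype(int);m=((g.min(2)>thr)).astype(np.uint8)
    w=np.zeros_like(m);w[max(0,cy-r):cy+r,max(0,cx-r):cx+r]=1;m*=w
    m=cv2.morphologyEx(m,cv2.MORPH_CLOSE,np.ones((3,3)))
    n,l,s,c=cv2.connectedComponentsWithStats(m)
    k=1+np.argmin([np.hypot(c[i][0]-cx,c[i][1]-cy)-0.05*s[i,4] for i in range(1,n)])
    v,u=np.nonzero(l==k)
    W=toworld(d,np.c_[u,v],z).astype(np.float32)
    b=cv2.boxPoints(cv2.minAreaRect(W))
    e=[b[1]-b[0],b[2]-b[1]];e.sort(key=np.linalg.norm)
    a=np.arctan2(e[1][1],e[1][0])
    return b.mean(0),np.degrees(a)%180,[np.linalg.norm(x) for x in e],b
E
python3 - <<'E'
from h import *
d=dict(np.load("top0.npz"))
for n,p in dict(A=(333,278),B=(234,201),C=(132,242),D=(538,294)).items():
    print(n,np.hypot(*toworld(d,[p],29)[0]),toworld(d,[p],29))
for n,p,z in(("block",(333,278),29),("fence",(345,214),33)):
    for thr in (130,160,):
        c,a,s,b=rect(d,*p,z,70,thr);print(n,thr,c,a,s,b.round().tolist())
for n,p,z in(("bottle",(238,262),70),("jar",(458,249),45),("phone",(240,329),11),("stand",(380,185),38)): print(n,toworld(d,[p],z))
P=cloud(d)
for p in((320,265),(345,214),(290,214),(400,214)):print(P[p[1],p[0]])
cv2.imwrite("pics/crop0.png",cv2.resize(d["img"][160:320,210:480,::-1],None,fx=2.9,fy=2.9,interpolation=cv2.INTER_CUBIC))
E
```

```text
A 551.0650753300919 [[539.13766813 114.03197822]]
B 807.4513775292804 [[715.02741968 375.118003  ]]
C 853.1019048196905 [[592.19132248 614.07841322]]
D 657.750494688274 [[ 536.45565849 -380.59301063]]
block 130 [539.76465 115.37955] 40.860012 [np.float32(98.41997), np.float32(144.60828)] [[453.0, 105.0], [517.0, 31.0], [627.0, 125.0], [562.0, 200.0]]
block 160 [539.7722  115.49797] 40.853077 [np.float32(98.10516), np.float32(141.88403)] [[454.0, 106.0], [518.0, 32.0], [626.0, 125.0], [561.0, 199.0]]
fence 130 [702.4482   96.25868] 94.839294 [np.float32(27.461908), np.float32(302.32977)] [[676.0, 246.0], [702.0, -56.0], [729.0, -53.0], [703.0, 248.0]]
fence 160 [702.6859   97.02783] 94.83926 [np.float32(26.800247), np.float32(300.54633)] [[677.0, 246.0], [702.0, -54.0], [729.0, -52.0], [703.0, 248.0]]
bottle [[554.55475318 340.38121756]]
jar [[ 629.4975801  -182.64803457]]
phone [[401.69948015 328.76292211]]
stand [[780.37098442  13.75670553]]
[569.53572557 148.08794183  24.32967143]
[700.19780162  95.89124942  34.06426785]
[691.02727172 232.09615608  31.3128664 ]
[709.10365711 -39.55102993  37.56795079]
```

View pics/crop0.png

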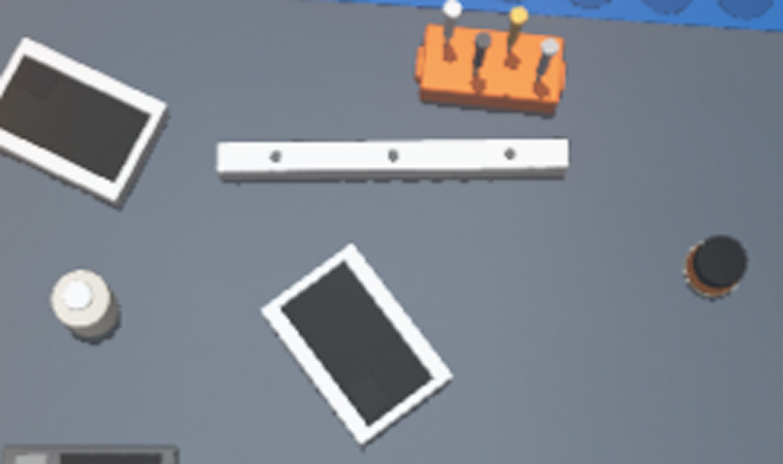

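The crop shows block A upright in the image centre, at crop (357,343) with its dark recess, with the fence above it and nothing in between. Base distances are A 551, D 658, B 807 and C 853 mm, so A is the block meant. It needs a +54° turn: I'll push its left long face near the close end with closed fingers, swinging the push direction round towards the fence.

```bash
cat >> h.py <<'E'
from scipy.spatial.transform import Rotation as Ro
FA=np.radians(4.84);FO=np.array([690.0,95.5]);FX=np.array([np.cos(FA),np.sin(FA)]);FY=np.array([-FX[1],FX[0]])
def fen(p): p=np.asarray(p)-FO;return p@FX,p@FY
def frame():
    o=ctrl.get_obs();return np.array(o["ee_pos"]),Ro.from_rotvec(o["orientation"]).as_matrix(),o
E
python3 - <<'E'
from h import *
p,R,o=frame();print(R.round(3))
# goal: x down, y along fence +-FY
for s in(1,-1):
    Y=np.r_[s*FY,0];X=np.array([0,0,-1.]);G=np.c_[X,Y,np.cross(X,Y)]
    print(s,Ro.from_matrix(R.T@G).as_rotvec())
    print(((R.T@(np.array([450,140,100])-p))/10).round(2))
print(fen([539.8,115.4]))
E
```

```text
[[-0.001  0.416 -0.909]
 [ 0.001 -0.909 -0.416]
 [-1.    -0.001 -0.   ]]
1 [-2.79724181e+00 -1.86368588e-03  2.85292925e-04]
[ 13.08 -56.46 -46.74]
-1 [3.44350238e-01 2.01961943e-04 1.31932336e-03]
[ 13.08 -56.46 -46.74]
(np.float64(-147.98538380647844), np.float64(32.50194116740232))
```

Request:
{"name": "apply_moves", "arguments": {
  "increments": [
    {"gripper":0,"delta_pos":[2,0,0],"dr":[0.115,0,0]},
    {"gripper":0,"delta_pos":[2,0,0],"dr":[0.115,0,0]},
    {"gripper":0,"delta_pos":[2,0,0],"dr":[0.114,0,0]},
    {"gripper":0,"delta_pos":[2,0,0],"dr":[0,0,0]},
    {"gripper":0,"delta_pos":[2,0,0],"dr":[0,0,0]}
  ]
}}

```text
t: 0.52
ee_pos: [259.7, -568.1, 129.4]
orientation: [2.178, 0.092, -2.179]
ft_force: [0.1, -0.2, 0.3]
width: 58.0
```

Request:
{"name": "apply_moves", "arguments": {
  "increments": [
    {"gripper":0,"delta_pos":[0,-3.4,-1.2],"dr":[0,0,0]},
    {"gripper":0,"delta_pos":[0,-3.4,-1.2],"dr":[0,0,0]},
    {"gripper":0,"delta_pos":[0,-3.4,-1.2],"dr":[0,0,0]},
    {"gripper":0,"delta_pos":[0,-3.4,-1.2],"dr":[0,0,0]},
    {"gripper":0,"delta_pos":[0,-3.4,-1.2],"dr":[0,0,0]}
  ]
}}

```text
t: 0.93
ee_pos: [305.1, -392.1, 130.3]
orientation: [2.178, 0.093, -2.179]
ft_force: [0.7, 0.0, 0.2]
width: 24.5
```

Request:
{"name": "apply_moves", "arguments": {
  "increments": [
    {"gripper":0,"delta_pos":[0,-3.4,-1.2],"dr":[0,0,0]},
    {"gripper":0,"delta_pos":[0,-3.4,-1.2],"dr":[0,0,0]},
    {"gripper":0,"delta_pos":[0,-3.4,-1.2],"dr":[0,0,0]},
    {"gripper":0,"delta_pos":[0,-3.4,-1.2],"dr":[0,0,0]},
    {"gripper":0,"delta_pos":[0,-3.4,-1.2],"dr":[0,0,0]}
  ]
}}

```text
t: 1.35
ee_pos: [350.6, -217.8, 130.6]
orientation: [2.178, 0.092, -2.179]
ft_force: [1.3, -0.7, 0.2]
width: 0.3
```

Request:
{"name": "apply_moves", "arguments": {
  "increments": [
    {"gripper":0,"delta_pos":[0,-3.4,-1.2],"dr":[0,0,0]},
    {"gripper":0,"delta_pos":[0,-3.4,-1.2],"dr":[0,0,0]},
    {"gripper":0,"delta_pos":[0,-3.4,-1.2],"dr":[0,0,0]},
    {"gripper":0,"delta_pos":[0,-3.4,-1.2],"dr":[0,0,0]},
    {"gripper":0,"delta_pos":[0,-3.4,-1.2],"dr":[0,0,0]}
  ]
}}

```text
t: 1.77
ee_pos: [396.0, -43.2, 130.7]
orientation: [2.178, 0.092, -2.178]
ft_force: [0.1, 0.2, -0.5]
width: 0.3
```

Request:
{"name": "apply_moves", "arguments": {
  "increments": [
    {"gripper":0,"delta_pos":[0,-3.4,-1.2],"dr":[0,0,0]},
    {"gripper":0,"delta_pos":[0,-3.4,-1.2],"dr":[0,0,0]},
    {"gripper":0,"delta_pos":[0,-3.4,-1.2],"dr":[0,0,0]},
    {"gripper":0,"delta_pos":[0,-3.4,-1.2],"dr":[0,0,0]},
    {"gripper":0,"delta_pos":[0,0,0],"dr":[0,0,0]}
  ]
}}

```text
t: 2.18
ee_pos: [434.4, 99.4, 131.0]
orientation: [2.179, 0.098, -2.173]
ft_force: [-0.6, 0.6, 0.3]
width: 0.4
```

Run:
```python
from h import *
p,R,o=frame();print(o["t"],p,fen(p[:2]),R.round(3),o["width"],o["qpos"],o["ft_force"])
```

```text
2.1833 [434.41711626  99.3929423  131.01448522] (np.float64(-254.34306465698984), np.float64(25.443484850401997)) [[ 0.003  0.089 -0.996]
 [ 0.001 -0.996 -0.089]
 [-1.    -0.001 -0.003]] 0.38019631912116725 [1.97688317e-01 3.24618446e-01 2.08854310e+00 1.18015790e-03
 7.25407218e-01 1.67841244e+00] [-0.61875185  0.63670815  0.3384237 ]
```

Request:
{"name": "apply_moves", "arguments": {
  "increments": [
    {"gripper":0,"delta_pos":[0,-2.2,-0.6],"dr":[0,0,0]},
    {"gripper":0,"delta_pos":[0,-2.1,-0.6],"dr":[0,0,0]},
    {"gripper":0,"delta_pos":[3.7,0,0],"dr":[0,0,0]},
    {"gripper":0,"delta_pos":[3.7,0,0],"dr":[0,0,0]},
    {"gripper":0,"delta_pos":[3.7,0,0],"dr":[0,0,0]}
  ]
}}

```text
t: 2.6
ee_pos: [441.2, 138.8, 18.9]
orientation: [2.18, 0.094, -2.175]
ft_force: [0.5, 0.2, 0.1]
width: 0.1
```

Run:
```python
from h import *
p,R,o=frame();print(o["t"],p,fen(p[:2]),o["ft_force"])
# plan: rotate block about COR ~43 mm past middle, contact 55 mm from middle
c=np.array([-148,32.5]);th=np.radians(36);ax=lambda a:np.array([np.cos(a),np.sin(a)])
cor=c+43*ax(th)
for deg in range(36,91,6):
    a=np.radians(deg);A=ax(a);N=np.array([-A[1],A[0]]);q=cor-98*A+47.5*N
    post=q+N*(10*abs(N[0])+13.5*abs(N[1]));print(deg,(cor-43*A).round(),post.round(1))
```

```text
2.6 [441.17931934 138.76385287  18.93224756] (np.float64(-244.28311249172717), np.float64(64.10345577554008)) [0.45882974 0.1677124  0.0910532 ]
36 [-148.   32.] [-230.3   52.2]
42 [-145.   29.] [-229.    39.9]
48 [-142.   26.] [-226.3   27.7]
54 [-138.   23.] [-222.2   15.8]
60 [-135.   21.] [-216.7    4.4]
66 [-131.   18.] [-209.8   -6.5]
72 [-126.   17.] [-201.7  -16.5]
78 [-122.   16.] [-192.4  -25.6]
84 [-118.   15.] [-182.   -33.5]
90 [-113.   15.] [-170.7  -40.2]
```

Request:
{"name": "apply_moves", "arguments": {
  "increments": [
    {"gripper":0,"delta_pos":[0,0.5,-0.3],"dr":[0,0,0]},
    {"gripper":0,"delta_pos":[0,0.5,-0.3],"dr":[0,0,0]},
    {"gripper":0,"delta_pos":[0,0.5,-0.3],"dr":[0,0,0]},
    {"gripper":0,"delta_pos":[0,0.5,-0.3],"dr":[0,0,0]},
    {"gripper":0,"delta_pos":[0,0.5,-0.3],"dr":[0,0,0]}
  ]
}}

```text
t: 3.02
ee_pos: [459.0, 114.2, 21.9]
orientation: [2.182, 0.092, -2.176]
ft_force: [-1.9, 0.1, 0.1]
width: 0.4
```

Request:
{"name": "apply_moves", "arguments": {
  "increments": [
    {"gripper":0,"delta_pos":[0,0.6,-0.13],"dr":[0,0,0]},
    {"gripper":0,"delta_pos":[0,0.6,-0.13],"dr":[0,0,0]},
    {"gripper":0,"delta_pos":[0,0.6,-0.2],"dr":[0,0,0]},
    {"gripper":0,"delta_pos":[0,0.6,-0.2],"dr":[0,0,0]},
    {"gripper":0,"delta_pos":[0,0,0],"dr":[0,0,0]}
  ]
}}

```text
t: 3.43
ee_pos: [467.0, 90.5, 20.0]
orientation: [2.179, 0.091, -2.178]
ft_force: [-0.6, 0.1, -0.6]
width: 0.6
```

```bash
cat >> h.py <<'E'
def look(cx=None,cy=None,save=None,r=60):
    """block pose in the fence frame, from a top image; blob sought near the given top pixel"""
    d=ctrl.get_image("top");p,R,o=frame()
    if save: cv2.imwrite(save,cv2.resize(d["img"][170:370,220:480,::-1],None,fx=3,fy=3,interpolation=cv2.INTER_CUBIC))
    c,a,s,b=rect(d,cx,cy,29,r,150)
    print("t",o["t"],"tcp",np.round(p,1),"tcp fen",np.round(fen(p[:2]),1),"F",np.round(o["ft_force"],1))
    print("block fen",np.round(fen(c),1),"long axis",round(float(a-94.84),2),"sides",np.round(s,1),"corners",[tuple(np.round(fen(x),1).tolist()) for x in b])
E
python3 - <<'E'
from h import *
look(333,275,"pics/p1.png")
E
```

```text
t 3.4833 tcp [467.   90.8  19.8] tcp fen [-222.6   14.1] F [-0.2  1.4 -0.2]
block fen [-152.4   10.5] long axis -80.49 sides [183.5 196.9] corners [(-264.6, 84.7), (-234.3, -96.3), (-40.1, -63.8), (-70.5, 117.3)]
```

View pics/p1.png

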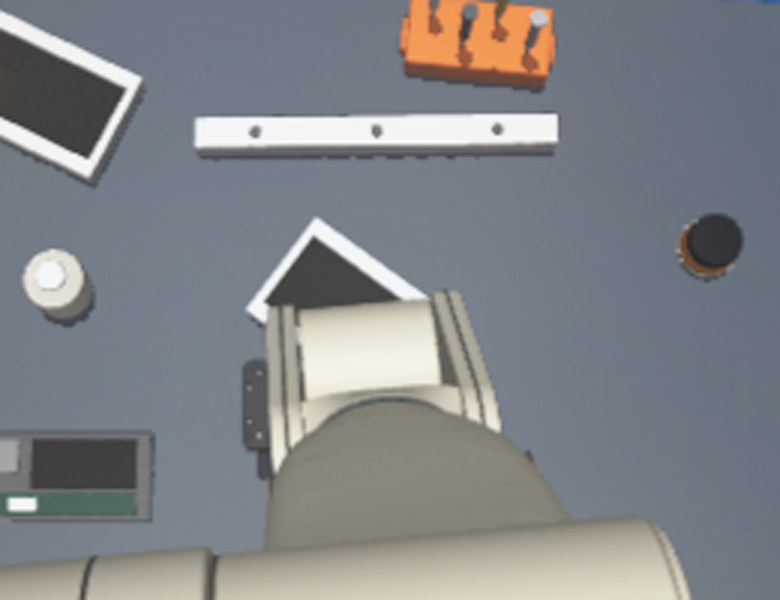

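The crop shows the arm hiding the near half of the block, with the far corner at (317,218) and the left corner at (247,310), and the block has turned. The scene camera looks from the far side, so I'll use that.

Run:
```python
from h import *
d=dict(np.load("scene0.npz"));c,a,s,b=rect(d,311,227,29,60,150);print("check start",fen(c),a-94.84,s)
d=ctrl.get_image("top")
q=toworld(d,[(325.7,242.7),(302.3,273.3),(361.7,269.3)],29);print([np.round(fen(x),1) for x in q])
d=ctrl.get_image("scene");cv2.imwrite("pics/s1.png",cv2.resize(d["img"][150:350,200:460,::-1],None,fx=3,fy=3,interpolation=cv2.INTER_CUBIC))
for t in(150,175,200):
    c,a,s,b=rect(d,312,222,29,60,t);print(t,fen(c),a-94.84,s)
```

```text
check start (np.float64(-145.91573907461074), np.float64(28.62553160977981)) -53.84103 [np.float32(95.11453), np.float32(140.21465)]
[array([-60.9,  48.1]), array([-136.4,  105.6]), array([-128.2,  -38.9])]
150 (np.float64(-137.4678623146564), np.float64(18.882498989427916)) -37.296898 [np.float32(95.69307), np.float32(140.51147)]
175 (np.float64(-137.3903645820771), np.float64(19.01646784762665)) -37.0318 [np.float32(92.09379), np.float32(138.34515)]
200 (np.float64(-160.90968177935244), np.float64(55.95762741844755)) -40.43666 [np.float32(10.731843), np.float32(103.55497)]
```

View pics/s1.png

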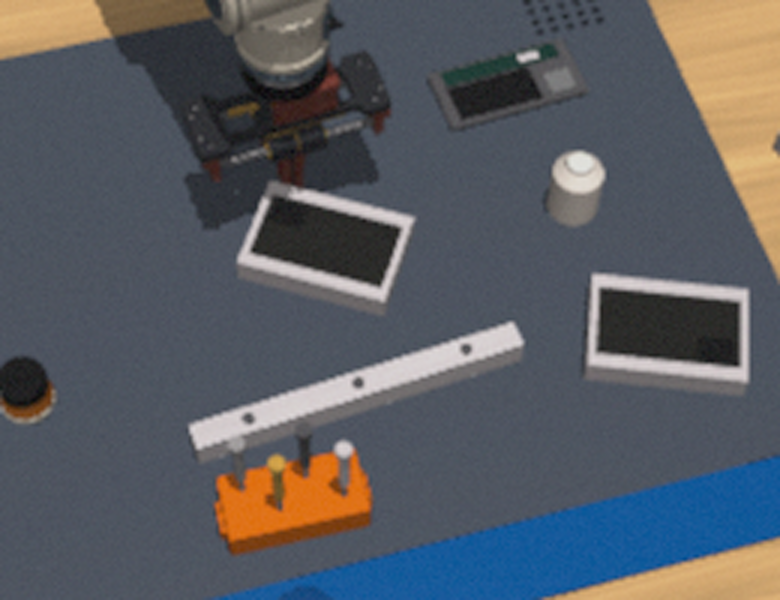

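The scene crop shows the whole block (corners near (270,185), (413,215), (385,300), (240,265)) with the finger at its near end. Turn left is 37°, just as modelled, so I continue the arc.

Request:
{"name": "apply_moves", "arguments": {
  "increments": [
    {"gripper":0,"delta_pos":[0,0.6,-0.35],"dr":[0,0,0]},
    {"gripper":0,"delta_pos":[0,0.6,-0.4],"dr":[0,0,0]},
    {"gripper":0,"delta_pos":[0,0.57,-0.43],"dr":[0,0,0]},
    {"gripper":0,"delta_pos":[0,0.55,-0.46],"dr":[0,0,0]},
    {"gripper":0,"delta_pos":[0,0.52,-0.5],"dr":[0,0,0]}
  ]
}}

```text
t: 4.0
ee_pos: [490.2, 64.2, 19.5]
orientation: [2.177, 0.092, -2.179]
ft_force: [-2.4, 1.0, 0.7]
width: 0.3
```

Request:
{"name": "apply_moves", "arguments": {
  "increments": [
    {"gripper":0,"delta_pos":[0,0.48,-0.52],"dr":[0,0,0]},
    {"gripper":0,"delta_pos":[0,0.45,-0.53],"dr":[0,0,0]},
    {"gripper":0,"delta_pos":[0,0.42,-0.56],"dr":[0,0,0]},
    {"gripper":0,"delta_pos":[0,0.4,-0.58],"dr":[0,0,0]},
    {"gripper":0,"delta_pos":[0,0,0],"dr":[0,0,0]}
  ]
}}

```text
t: 4.42
ee_pos: [515.5, 48.8, 19.9]
orientation: [2.181, 0.092, -2.176]
ft_force: [0.5, -0.3, 0.1]
width: 0.5
```

```bash
cat >> h.py <<'E'
def looks(cx,cy,save=None,r=60,thr=150):
    d=ctrl.get_image("scene");p,R,o=frame()
    if save: cv2.imwrite(save,cv2.resize(d["img"][150:350,200:460,::-1],None,fx=3,fy=3,interpolation=cv2.INTER_CUBIC))
    print("t",round(o["t"],2),"tcp",np.round(p,1),"tcp fen",np.round(fen(p[:2]),1),"F",np.round(o["ft_force"],1))
    c,a,s,b=rect(d,cx,cy,29,r,thr)
    print("block fen",np.round(fen(c),1),"turn to go",round(float(94.84-a),2),"sides",np.round(s,1))
    return d
E
python3 - <<'E'
from h import *
d=looks(312,225)
d0=dict(np.load("scene0.npz"))
c,a,s,b=rect(d0,320,280,33,70,150);print("fence in scene",fen(c),a,s)
E
```

```text
t 4.47 tcp [515.   49.   19.8] tcp fen [-178.3  -31.5] F [ 0.5  0.  -0.5]
block fen [-113.5   10.1] turn to go 3.39 sides [ 95.6 140. ]
fence in scene (np.float64(18.132985045425347), np.float64(-4.63010223328371)) 95.81608 [np.float32(35.059135), np.float32(298.95303)]
```

Block now about 113 mm before the face with 3.4° to go. I'll back off, open the jaws parallel to the fence and square it up with both fingertips.

Request:
{"name": "apply_moves", "arguments": {
  "increments": [
    {"gripper":0,"delta_pos":[0,0,1.5],"dr":[0,0,0]},
    {"gripper":100,"delta_pos":[0,-2.2,0.5],"dr":[0,0,0]},
    {"gripper":100,"delta_pos":[0,-2.2,0],"dr":[0,0,0]},
    {"gripper":100,"delta_pos":[0,0,0],"dr":[0,0,0]},
    {"gripper":100,"delta_pos":[0,0,0],"dr":[0,0,0]}
  ]
}}

```text
t: 4.88
ee_pos: [490.3, 92.4, 19.9]
orientation: [2.179, 0.095, -2.175]
ft_force: [0.3, -0.7, 0.7]
width: 23.6
```

Request:
{"name": "apply_moves", "arguments": {
  "increments": [
    {"gripper":100,"delta_pos":[0,0,0],"dr":[0,0,0]},
    {"gripper":100,"delta_pos":[0,0,0],"dr":[0,0,0]},
    {"gripper":100,"delta_pos":[0,0,0],"dr":[0,0,0]},
    {"gripper":100,"delta_pos":[0,0,0],"dr":[0,0,0]},
    {"gripper":100,"delta_pos":[0,0,0],"dr":[0,0,0]}
  ]
}}

```text
t: 5.3
ee_pos: [489.8, 91.1, 19.7]
orientation: [2.179, 0.092, -2.178]
ft_force: [-0.1, -0.9, 0.1]
width: 57.0
```

Request:
{"name": "apply_moves", "arguments": {
  "increments": [
    {"gripper":100,"delta_pos":[0,0,0],"dr":[0,0,0]},
    {"gripper":100,"delta_pos":[0,0,0],"dr":[0,0,0]},
    {"gripper":100,"delta_pos":[0,0,0],"dr":[0,0,0]},
    {"gripper":100,"delta_pos":[0,0,-0.5],"dr":[0,0,0]},
    {"gripper":100,"delta_pos":[0,0,-0.5],"dr":[0,0,0]}
  ]
}}

```text
t: 5.72
ee_pos: [499.9, 92.4, 19.7]
orientation: [2.178, 0.092, -2.178]
ft_force: [-0.1, 0.9, 0.6]
width: 87.2
```

Run:
```python
from h import *
d=looks(312,232)
p,R,o=frame();print(o["width"],"yaw of tool y vs fence deg",np.degrees(np.arctan2(R[0,1],-R[1,1]))-4.84)
```

```text
t 5.77 tcp [501.6  92.6  19.9] tcp fen [-187.9   13.1] F [0.7 0.6 0.8]
block fen [-113.5   10.1] turn to go 3.54 sides [ 95.3 140. ]
87.5646814873944 yaw of tool y vs fence deg 0.02234400992796637
```

Request:
{"name": "apply_moves", "arguments": {
  "increments": [
    {"gripper":100,"delta_pos":[0,0,-0.8],"dr":[0,0,0]},
    {"gripper":100,"delta_pos":[0,0,-0.8],"dr":[0,0,0]},
    {"gripper":100,"delta_pos":[0,0,-0.8],"dr":[0,0,0]},
    {"gripper":100,"delta_pos":[0,0,-0.8],"dr":[0,0,0]},
    {"gripper":100,"delta_pos":[0,0,-0.8],"dr":[0,0,0]}
  ]
}}

```text
t: 6.18
ee_pos: [538.2, 95.6, 19.4]
orientation: [2.173, 0.092, -2.183]
ft_force: [-7.1, -0.8, 5.5]
width: 88.0
```

Request:
{"name": "apply_moves", "arguments": {
  "increments": [
    {"gripper":100,"delta_pos":[0,0,-0.8],"dr":[0,0,0]},
    {"gripper":100,"delta_pos":[0,0,-0.5],"dr":[0,0,0]},
    {"gripper":100,"delta_pos":[0,0,0],"dr":[0,0,0]},
    {"gripper":100,"delta_pos":[0,0,0],"dr":[0,0,0]},
    {"gripper":100,"delta_pos":[0,0,0],"dr":[0,0,0]}
  ]
}}

```text
t: 6.6
ee_pos: [553.1, 97.0, 19.8]
orientation: [2.18, 0.093, -2.177]
ft_force: [0.0, -0.3, 0.4]
width: 88.0
```

Run:
```python
from h import *
d=looks(312,245,"pics/s2.png")
```

```text
t 6.65 tcp [552.9  97.   19.8] tcp fen [-136.5   13. ] F [-0.5  0.4 -0.1]
block fen [16.1 -3.9] turn to go -0.98 sides [ 35.2 299.8]
```

View pics/s2.png

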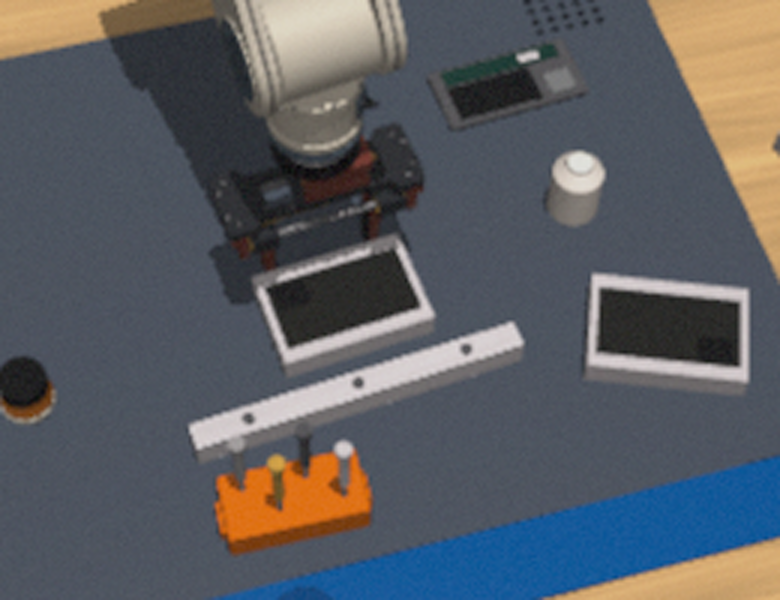

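The crop shows the block (corners (255,275), (400,240), (433,318), (287,365)) visibly parallel to the fence with a clear gap. The fit latched onto the fence this time, so I'll re-measure with a tighter window.

Run:
```python
from h import *
d=ctrl.get_image("scene");g=d["img"].copy()
# dark recess inside the block: same axes as the block
m=(g.max(2)<60).astype(np.uint8)
n,l,s,c=cv2.connectedComponentsWithStats(m);k=l[249,316];print("recess px",s[k])
v,u=np.nonzero(l==k);W=toworld(d,np.c_[u,v],29).astype(np.float32);r=cv2.minAreaRect(W);print("recess",fen(r[0]),r)
cv2.fillPoly(g,[np.array([[255,305],[255,293],[380,258],[380,275],[260,310]])],(0,0,0))
# mask out fence: keep pixels whose plane point (z=29) is short of fence x=-12
v,u=np.mgrid[:480,:640];F=toworld(d,np.c_[u.ravel(),v.ravel()],29);fx=((F-FO)@FX).reshape(480,640)
d["img"]=d["img"].copy();d["img"][fx>-14]=0
for t in(140,160):
    cc,a,s,b=rect(d,315,251,29,45,t);print(fen(cc),94.84-a,s)
```

```text
recess px [289 234  50  31 909]
recess (np.float64(-74.81562528590165), np.float64(12.859516550156638)) ((614.3661499023438, 102.00120544433594), (63.1583366394043, 120.84099578857422), 4.918128967285156)
(np.float64(-70.16188778872942), np.float64(12.553488313779146)) 0.04195404 [np.float32(87.247635), np.float32(140.69127)]
(np.float64(-69.11270895726246), np.float64(12.887298295540617)) 0.06880188 [np.float32(83.290565), np.float32(139.43674)]
```

Request:
{"name": "apply_moves", "arguments": {
  "increments": [
    {"gripper":100,"delta_pos":[0,0,-0.5],"dr":[0,0,0]},
    {"gripper":100,"delta_pos":[0,0,-0.5],"dr":[0,0,0]},
    {"gripper":100,"delta_pos":[0,0,-0.5],"dr":[0,0,0]},
    {"gripper":100,"delta_pos":[0,0,-0.4],"dr":[0,0,0]},
    {"gripper":100,"delta_pos":[0,0,-0.2],"dr":[0,0,0]}
  ]
}}

```text
t: 7.12
ee_pos: [572.4, 98.5, 19.5]
orientation: [2.175, 0.092, -2.181]
ft_force: [-6.1, -0.1, 4.7]
width: 87.7
```

Request:
{"name": "apply_moves", "arguments": {
  "increments": [
    {"gripper":100,"delta_pos":[0,0,-0.1],"dr":[0,0,0]},
    {"gripper":100,"delta_pos":[0,0,-0.1],"dr":[0,0,0]},
    {"gripper":100,"delta_pos":[0,0,-0.1],"dr":[0,0,0]},
    {"gripper":100,"delta_pos":[0,0,-0.1],"dr":[0,0,0]},
    {"gripper":100,"delta_pos":[0,0,-0.1],"dr":[0,0,0]}
  ]
}}

```text
t: 7.53
ee_pos: [576.6, 98.9, 19.5]
orientation: [2.174, 0.092, -2.182]
ft_force: [-5.7, 0.1, 4.8]
width: 88.0
```

Request:
{"name": "apply_moves", "arguments": {
  "increments": [
    {"gripper":100,"delta_pos":[0,0,-0.1],"dr":[0,0,0]},
    {"gripper":100,"delta_pos":[0,0,-0.1],"dr":[0,0,0]},
    {"gripper":100,"delta_pos":[0,0,-0.1],"dr":[0,0,0]},
    {"gripper":100,"delta_pos":[0,0,-0.1],"dr":[0,0,0]},
    {"gripper":100,"delta_pos":[0,0,-0.1],"dr":[0,0,0]}
  ]
}}

```text
t: 7.95
ee_pos: [581.6, 99.3, 19.5]
orientation: [2.174, 0.092, -2.182]
ft_force: [-6.6, -0.5, 4.9]
width: 87.8
```

Request:
{"name": "apply_moves", "arguments": {
  "increments": [
    {"gripper":100,"delta_pos":[0,0,-0.05],"dr":[0,0,0]},
    {"gripper":100,"delta_pos":[0,0,-0.05],"dr":[0,0,0]},
    {"gripper":100,"delta_pos":[0,0,-0.05],"dr":[0,0,0]},
    {"gripper":100,"delta_pos":[0,0,-0.05],"dr":[0,0,0]},
    {"gripper":100,"delta_pos":[0,0,-0.05],"dr":[0,0,0]}
  ]
}}

```text
t: 8.37
ee_pos: [583.4, 99.5, 19.4]
orientation: [2.172, 0.092, -2.184]
ft_force: [-9.1, -0.9, 8.0]
width: 87.8
```

Request:
{"name": "apply_moves", "arguments": {
  "increments": [
    {"gripper":100,"delta_pos":[0,0,-0.05],"dr":[0,0,0]},
    {"gripper":100,"delta_pos":[0,0,-0.05],"dr":[0,0,0]},
    {"gripper":100,"delta_pos":[0,0,-0.05],"dr":[0,0,0]},
    {"gripper":100,"delta_pos":[0,0,-0.05],"dr":[0,0,0]},
    {"gripper":100,"delta_pos":[0,0,-0.05],"dr":[0,0,0]}
  ]
}}

```text
t: 8.78
ee_pos: [583.4, 99.4, 19.2]
orientation: [2.166, 0.091, -2.189]
ft_force: [-17.2, 0.2, 13.9]
width: 87.9
```

Run:
```python
from h import *
p,R,o=frame();print(o["t"],p,fen(p[:2]),o["ft_force"],o["moment"])
```

```text
8.7833 [583.37065259  99.44834594  19.20158961] (np.float64(-105.91599250766272), np.float64(12.93095881745691)) [-17.1666596    0.2320225   13.88020817] [-0.13960405  2.69305271 -0.03599038]
```

The TCP has stopped at fence x ≈ -106 mm and the force climbed to 17 N, so the block is against the fence. I'll withdraw straight back, raise and move aside to inspect.

Request:
{"name": "apply_moves", "arguments": {
  "increments": [
    {"gripper":100,"delta_pos":[0,0,0.2],"dr":[0,0,0]},
    {"gripper":100,"delta_pos":[0,0,0.3],"dr":[0,0,0]},
    {"gripper":100,"delta_pos":[0,0,1.5],"dr":[0,0,0]},
    {"gripper":100,"delta_pos":[0,0,3],"dr":[0,0,0]},
    {"gripper":100,"delta_pos":[0,0,3],"dr":[0,0,0]}
  ]
}}

```text
t: 9.2
ee_pos: [509.6, 93.3, 20.0]
orientation: [2.182, 0.093, -2.175]
ft_force: [-0.1, -0.5, -0.6]
width: 88.2
```

Request:
{"name": "apply_moves", "arguments": {
  "increments": [
    {"gripper":100,"delta_pos":[-3,0,2],"dr":[0,0,0]},
    {"gripper":100,"delta_pos":[-3,0,2],"dr":[0,0,0]},
    {"gripper":100,"delta_pos":[-3,2,0],"dr":[0,0,0]},
    {"gripper":100,"delta_pos":[-3,2,0],"dr":[0,0,0]},
    {"gripper":100,"delta_pos":[0,4,0],"dr":[0,0,0]}
  ]
}}

```text
t: 9.62
ee_pos: [479.5, 11.1, 145.0]
orientation: [2.188, 0.096, -2.164]
ft_force: [1.3, -0.5, 0.3]
width: 87.6
```

Request:
{"name": "apply_moves", "arguments": {
  "increments": [
    {"gripper":100,"delta_pos":[0,4,0],"dr":[0,0,0]},
    {"gripper":100,"delta_pos":[0,4,0],"dr":[0,0,0]},
    {"gripper":100,"delta_pos":[0,4,0],"dr":[0,0,0]},
    {"gripper":100,"delta_pos":[0,4,0],"dr":[0,0,0]},
    {"gripper":100,"delta_pos":[0,4,0],"dr":[0,0,0]}
  ]
}}

```text
t: 10.03
ee_pos: [493.2, -191.7, 140.3]
orientation: [2.18, 0.091, -2.175]
ft_force: [1.4, 0.7, 0.7]
width: 87.9
```

Request:
{"name": "apply_moves", "arguments": {
  "increments": [
    {"gripper":100,"delta_pos":[0,4,0],"dr":[0,0,0]},
    {"gripper":100,"delta_pos":[0,4,0],"dr":[0,0,0]},
    {"gripper":100,"delta_pos":[0,4,0],"dr":[0,0,0]},
    {"gripper":100,"delta_pos":[0,0,0],"dr":[0,0,0]},
    {"gripper":100,"delta_pos":[0,0,0],"dr":[0,0,0]}
  ]
}}

```text
t: 10.45
ee_pos: [503.1, -311.2, 139.8]
orientation: [2.181, 0.087, -2.177]
ft_force: [-0.6, 0.3, -0.7]
width: 87.8
```

Run:
```python
from h import *
d=ctrl.get_image("top");p,R,o=frame();print(o["t"],p,o["ft_force"],o["qvel"].round(3))
cv2.imwrite("pics/top2.png",cv2.resize(d["img"][150:300,210:480,::-1],None,fx=2.9,fy=2.9,interpolation=cv2.INTER_CUBIC))
g=d["img"]
m=(g.max(2)<60).astype(np.uint8);n,l,s,c=cv2.connectedComponentsWithStats(m)
for k in range(1,n):
    if s[k,4]>700:
        v,u=np.nonzero(l==k);W=toworld(d,np.c_[u,v],29).astype(np.float32);r=cv2.minAreaRect(W)
        print(c[k].round(),s[k,4],np.round(fen(r[0]),1),np.round(r[1],1),round(r[2]-4.84,2))
```

```text
10.5 [ 502.62871539 -309.39718245  139.55631486] [ 0.44778508 -0.46739997 -0.64201327] [ 0.033 -0.012  0.031  0.002  0.005  0.   ]
```

View pics/top2.png

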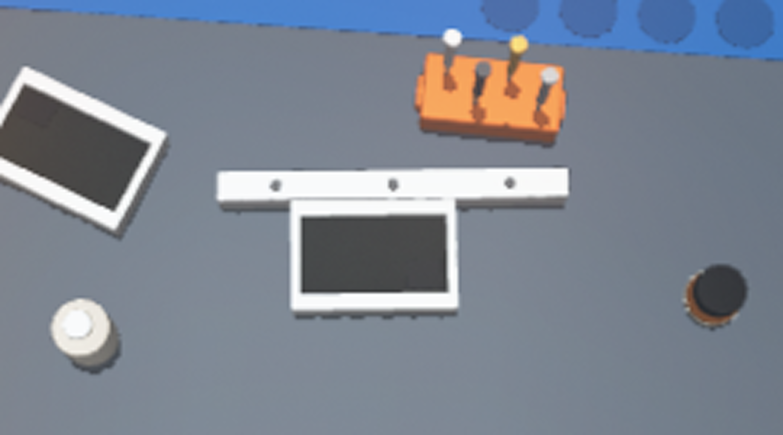

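The crop shows the block (290–458, 199–312) hard against the fence (217–568, 170–203) with no visible gap, well inside its ends. Bottle, jar and stand sit at their first pixels, allowing for the crop offset. One numeric check before handing in.

Run:
```python
from h import *
d=ctrl.get_image("top");g=d["img"].min(2).astype(float);d0=dict(np.load("top0.npz"))
# sub-pixel edges column by column: block near edge (bright->dark), fence far edge (dark->bright)
def edge(cols,r0,r1,z,rise):
    pts=[]
    for u in cols:
        s=g[r0:r1,u];e=np.diff(s)*(1 if rise else -1);k=e.argmax();w=np.clip(e[max(0,k-1):k+2],0,None)
        pts.append((u,r0+max(0,k-1)+.5+(w*np.arange(len(w))).sum()/w.sum()))
    W=toworld(d,pts,z);F=np.c_[(W-FO)@FX,(W-FO)@FY]
    keep=np.ones(len(F),bool)
    for _ in range(3):
        c=np.polyfit(F[keep,1],F[keep,0],1);keep=abs(np.polyval(c,F[:,1])-F[:,0])<2
    return c,np.polyval(c,12.)
n=edge(range(316,363),250,264,29,False);f=edge(range(292,400),202,214,33,True)
print("block near edge",n,"fence far edge",f,"dist",f[1]-n[1],"(120 if flush) angle diff deg",np.degrees(np.arctan(n[0][0]-f[0][0])))
r=g[225:250].mean(0)  # block ends
m=np.nonzero(r>150)[0];m=m[(m>290)&(m<400)];print("block y ends",[round(float(fen(toworld(d,[(u,238)],29)[0])[1]),1) for u in(m.min(),m.max())])
D=np.abs(d["img"].astype(int)-d0["img"]).max(2)
for nme,(u,v) in dict(bottle=(238,264),jar=(457,251),stand=(380,183),phone=(240,329)).items():print(nme,(D[v-25:v+25,u-32:u+32]>60).sum())
p,R,o=frame();print(o["t"],abs(o["qvel"]).max())
```

```text
block near edge (array([-4.18118107e-03, -9.51974596e+01]), np.float64(-95.24763382110328)) fence far edge (array([-1.61140694e-03,  2.56013348e+01]), np.float64(25.581997906523327)) dist 120.8296317276266 (120 if flush) angle diff deg -0.14723688794612122
block y ends [86.6, -53.8]
bottle 0
jar 0
stand 0
phone 0
10.55 0.02250464077148223
```

Distance 120.8 mm against 120 when flush, angle difference 0.15°, y about 16 mm (limit 82), and the bystanders' pixels are unchanged. Handing in.

```bash
python3 -c "
from workcell import ctrl
print(ctrl.close_job())"
```

```text
the job is handed in; nothing more can be done
None
```

The block now lies flush against the fence, and the job is handed in at about 10.6 s of the 72 s; no verdict came back.

- **Turning:** I picked the slab nearest the base (551 mm; the look-alikes are at 658, 807 and 853 mm). I turned it about 54° with the closed fingertips pushing at one end.
- **Parallel while clear:** both open fingertips then squared it up to within about 0.1° of the fence, roughly 27 mm clear. It stayed still there for more than 0.2 s.
- **Flush:** I pushed it on until the tool stopped moving and the force rose to 17 N, then withdrew the arm clear.

**Last checks:**
- **Gap:** block edge to far fence edge measured 120.8 mm, against 120 mm if flush. The 0.8 mm difference is within the camera accuracy of about 2 mm.
- **Angle:** 0.15° off the fence.
- **Position along the fence:** the block spans y from -54 to +87 mm, inside the ±150 mm ends.
- **Bystanders:** bottle, jar, stand and phone frame showed no change from the first picture.

**Checks that failed or disagreed:**
- **Top camera:** one fit failed because the arm hid the block.
- **Scene camera:** one fit latched onto the fence, so I repeated it with the fence masked out.
- **Offset:** the two cameras differed by 2 to 4 mm on the block's starting position.
- **Dark-recess check:** in the final picture it returned nothing, so the result rests on the edge measurement.

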